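# Clock a cam to its high point on a rotary table and clamp it

### The job

The brass cam is bolted to the rotary table, which is free to turn by hand with its clamp off. Push the cam round until the tip of its nose bears squarely on the dial gauge's plunger, so that the gauge shows its highest reading, and let it stand there; then swing the black-knobbed clamp lever right over to its other stop to lock the table without losing that setting. Do not touch the dial gauge or its stand, and leave the other things on the bench where they are.

Things in the scene. Friction and masses are not known exactly. Their poses are not given: they have to be found in the camera images.
- plate: Dark steel base plate, 280 x 360 x 20 mm, fixed on the bench, carrying the rotary table and the gauge. Origin on the underside, on the vertical turning axis of the rotary table; z up along it. Gauge on the plate's +y side, clamp lever on its -y side, handwheel on +x. 'Height' in these notes means above the bench, which is at this origin.
- rotary: Rotary table: fixed blue cast body 188 mm across, frame as plate. Its steel platter is 160 mm across, top at height 100 mm. On the +x side a blue worm housing and an aluminium handwheel (fixed, the worm is disengaged) and a small knob, reaching at most 113 mm high.
- gauge: Dial gauge and stand, fixed, frame as plate: do not touch. Round case 58 mm across, face up, centred at y = +136 mm, top at height 132 mm; red magnetic base below it. Its plunger lies level on the line x = 0 at height 118 mm, pointing in -y at the table's axis; plunger and sleeve are 10 mm thick at most (top 123 mm), so fingertips 126 mm high or more pass over them.
- cam_top (a point): Centre of the brass cam's top face, height 138 mm, on the turning axis. Cam 28 mm thick (height 110 to 138 mm), pear-shaped: base circle of 36 mm radius about the axis, nose of 13 mm radius centred 46 mm from the axis, straight tangent flanks between (normals 60 deg either side of the nose). Washer and nut on it, 17 mm radius, up to height 156 mm. Under it a 26 mm radius collar.
- nose (a point): Tip of the cam's nose, on its top face (height 138 mm), 59 mm from the axis; a dark scribed line runs to it from near the centre. It is set right when it lies on the plate's +y axis (x = 0, y = +59 mm in the plate's frame), above the plunger's ball tip.
- platter (a joint): turn of the platter with the cam on it, rad, counter-clockwise from above positive, no stops. 0: the nose points along the plate's -y (away from the gauge); +pi or -pi: the nose is at the plunger. It turns against about 0.15 N m of friction and stays where it is left; the plunger's spring cannot move it.
- plunger (a joint): reading of the dial gauge, m: 0 with the plunger on the base circle, growing as the plunger is pushed in, 0.023 with the nose tip square on it; it falls by about 0.9 mm when the nose is 6 mm to either side. Spring force about 1 N at 0 and 1.6 N at the top. The red needle turns clockwise, one turn for 30 mm, from the plate's +y direction at 0.
- clamp (a joint): Clamp lever, rad, counter-clockwise from above positive, about a vertical pivot at x = 0, y = -104 mm in the plate's frame. 0: free, lever pointing to -y and leaning 0.5 rad to -x. 1.0: at its other stop, leaning 0.5 rad to +x, table locked by a shoe on the platter's rim. Stays where left; 3 to 7 N at the knob moves it, most near the end.
- clamp_knob (a point): Centre of the black ball on the end of the clamp lever, 22 mm across, 70 mm from the pivot, height 106 mm; lever bar 11 mm thick. Nothing stands near it to either side or below (the plate's top is at height 20 mm).
- block: loose steel setting block with holes, 75 x 50 x 25 mm, lying on the base plate beside the gauge's stand; origin under its centre. Leave alone.
- spanner: loose open-ended spanner, 190 mm long, lying on the bench; origin under its middle. Leave alone.
- jar: loose glass jar, 70 mm across and 100 mm tall, standing on the bench; origin under its centre. Leave alone.
- vblock: loose dark steel vee block, 90 x 50 x 46 mm, on the bench; origin under its centre. Leave alone.

How it is judged:
On the way, in this order (a step that is already met when the one before it is completed fails the run):
1. the cam's nose has been brought to rest on the gauge's plunger (within 6 mm to either side of its line), the clamp still off (x of nose in the frame of plate between -0.006 and 0.006 m and y of nose in the frame of plate above 0.05 m and value of joint plunger above 0.0215 m and velocity of joint platter between -0.05 and 0.05 rad/s and value of joint clamp below 0.4 rad), for 0.3 s.
2. the clamp lever has been swung over to its stop (value of joint clamp above 0.93 rad), for 0.2 s.
At the end, for the whole second after the job is handed in: The cam's nose stands on the gauge's plunger, within 6 mm to either side of the plunger's line, the gauge reading over 21.5 mm; the clamp lever is over at its stop (above 0.93 of 1.0 rad) and everything is at rest (x of nose in the frame of plate between -0.006 and 0.006 m and y of nose in the frame of plate above 0.05 m and value of joint plunger above 0.0215 m and value of joint clamp above 0.93 rad and velocity of joint platter between -0.05 and 0.05 rad/s); the robot touches nothing.
It fails at once if the robot touched the dial gauge or its stand (over 1 N) (contact force between any of the fingers, the arm and gauge above 1 N).
It fails at once if the setting block, spanner, jar or vee block was moved by more than 20 mm (distance of any of block, spanner, jar, vblock from where it was at the start of the episode above 0.02 m).
It also fails if it takes over 67 s, if anything falls off the work surface, if the arm or the gripper's body presses on something with over 40 N, if the wrist force passes 120 N, or if a joint passes its speed limit or range.

### The arm

A 6-joint arm with a two-finger parallel gripper is mounted at the origin on the work surface. World frame = base frame: x ahead of the robot, y to its left, z up, the work surface at z = 0. Lengths are in m, angles in rad, forces in N, time in s.
With the tool pointing down it reaches from about 0.325 to 0.9 m from the base axis. Payload 6.1 kg.
Tool frame: the origin (TCP) lies at the very end of the fingers, on their centre line; the grasp point (between the pads) lies 19 mm behind it (robot.pinch_z is the distance from the TCP to the grasp point, in m); z points along the fingers, y is the line along which they close (so a half turn about z gives the same grasp; the last joint's range is limited). The gripper opens to 87 mm and grips with 3 to 60 N. Pads are 19 mm wide; open, the fingers measure 117 mm over their backs; the gripper's body (75 mm by 190 mm) begins 51 mm behind the grasp point.
Start: joints at [-1.262, 0.22, 1.526, -0, 1.395, -0.126], TCP at [0.263, -0.567, 0.223] pointing down, gripper open.
Joint ranges: [-2.98, 2.98], [-0.91, 2.08], [0.09, 2.57], [-1.24, 4.39], [0.2, 2.65], [-2.68, 2.68]. Speed limits (rad/s): [2.57, 2.57, 3.01, 3.14, 3.14, 3.14].

### API

Orientations are given as a rotation vector (axis times angle).
In Python, from bench import robot, eyes, job gives the robot as it stands. The module is installed in compiled form; this text tells all that it offers.
- The arm moves only by the tool play_rows, never from a script. Its argument "commands" is a list of rows, each an object of numbers: "x", "y", "z": the shift along the tool's x, y, z in m; "spin": the turn about the tool's z in rad. In form: [{"x": .., "y": .., "z": .., "spin": ..}, ...]. A call has 1 to 12 rows; each row is the pose to reach, as a shift and turn from the pose commanded when the call began, along the tool's axes at that moment; what a row does not reach only later rows make up. A row lasts 1/8 s, in which the tool goes at most 62.5 mm and 10.7 degrees, less where a joint would pass 70% of its speed; a pose out of reach is approached as far as the arm can. A call with a gripper value outside its range is refused whole. "hand" is the finger opening in m, from 0 to 0.087, set as the call begins (left out, the last holds). The fingers move at their own pace and stop on an object; "force" is the grip in N (left out, the last holds). Time passes only in rows, so rows that repeat a pose let the fingers close. It gives the time, the measured TCP pose, the force, the opening and the grip force at its end, in the units of the state.
- robot.observe(): the state, without advancing time (a new reading comes with each control period).
- eyes.capture(name): name is "scene" or "top"; returns the picture (400x640x3 uint8, blue, green, red); there is no depth.
- eyes.camera_info(name): a dict with "mtx" (3x3 intrinsics, pixels), "origin" and "rotation" of the camera in the world. Camera axes: x right, y up, looking along -z (the intrinsics and any distortion apply to the point x, -y, -z); pixel columns grow to the right and rows downward; lengths in m; the calibration is good to about 2 mm. A picture is of the moment at which its call begins. camera_info takes no time and is no camera call.
- job.finish_job(): hands the job in; it is judged then, once.
The state is a dict: "time": time; "qpos": joint angles; "joint_velocities": joint speeds; "effort": joint torques, N m; "tcp_pos": TCP position; "tcp_rot": TCP orientation; "ft_force": force on the tool from outside, world axes, zero at the start; "ft_torque": the same for the moment, N m; "finger_gap": finger opening in m; "finger_force": force on a finger pad.
Only numpy, scipy, OpenCV 4.12 (cv2) and the standard library are available. Lean on these libraries where they do the work, as an engineer would, in place of code of your own. Each camera call takes 0.05 s, during which the arm holds its last target. There are 200 camera calls.

## Working session

There is one attempt and no reset: what is moved stays moved. The work goes in short steps, Python scripts to look and compute and a tool call to move; the robot and the scene stay as the last step left them, time stands still between calls to the robot, and variables do not carry over. Pictures are saved under pics/ and viewed, at most 10 in all, crops included, and the job is handed in when it is done.

Besides the shell and the picture viewer there is one more tool, called after ">>>" in YAML: its name, and indented under it one key for each argument. play_rows: Moves the arm, as the interface text tells. Its arguments: {"type":"object","properties":{"commands":{"type":"array"},"hand":{"type":"number"},"force":{"type":"number"}},"required":["commands"]}

```bash
mkdir -p pics; python3 - <<'E'
from bench import robot, eyes
import cv2
for n in("scene","top"):
    cv2.imwrite(f"pics/{n}0.png",eyes.capture(n)); i=eyes.camera_info(n); print(n,i)
s=robot.observe(); print(s["tcp_pos"],s["tcp_rot"],s["time"])
E
```

```text
scene {'mtx': array([[452.65807955,   0.        , 323.85852262],
       [  0.        , 452.65807955, 201.38085883],
       [  0.        ,   0.        ,   1.        ]]), 'origin': array([ 1.3876099 , -0.44270124,  1.16928163]), 'rotation': array([0.68338082, 0.42267808, 1.08355054])}
top {'mtx': array([[464.64380365,   0.        , 319.55366138],
       [  0.        , 464.64380365, 205.776527  ],
       [  0.        ,   0.        ,   1.        ]]), 'origin': array([ 0.17559227, -0.0104781 ,  1.62233511]), 'rotation': array([ 0.15505937, -0.15508426, -1.59244672])}
[ 0.26307809 -0.56629667  0.22152222] [-3.06590592e+00 -6.77281280e-01  3.12042764e-04] 0.1
```

View pics/scene0.png

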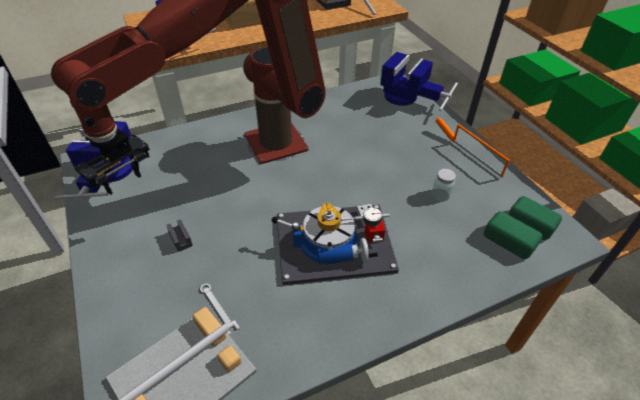

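View pics/top0.png

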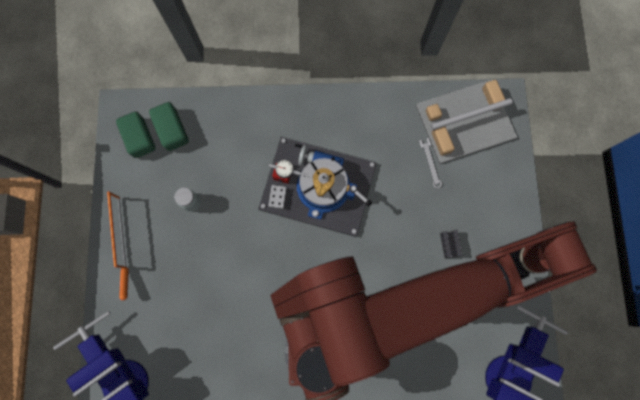

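```bash
python3 - <<'E'
import cv2
a=cv2.imread("pics/top0.png")[130:245,250:410]; cv2.imwrite("pics/topc.png",cv2.resize(a,None,fx=5,fy=5,interpolation=2))
a=cv2.imread("pics/scene0.png")[190:290,260:410]; cv2.imwrite("pics/scc.png",cv2.resize(a,None,fx=5,fy=5,interpolation=2))
E
```

```text
(no output)
```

View pics/topc.png

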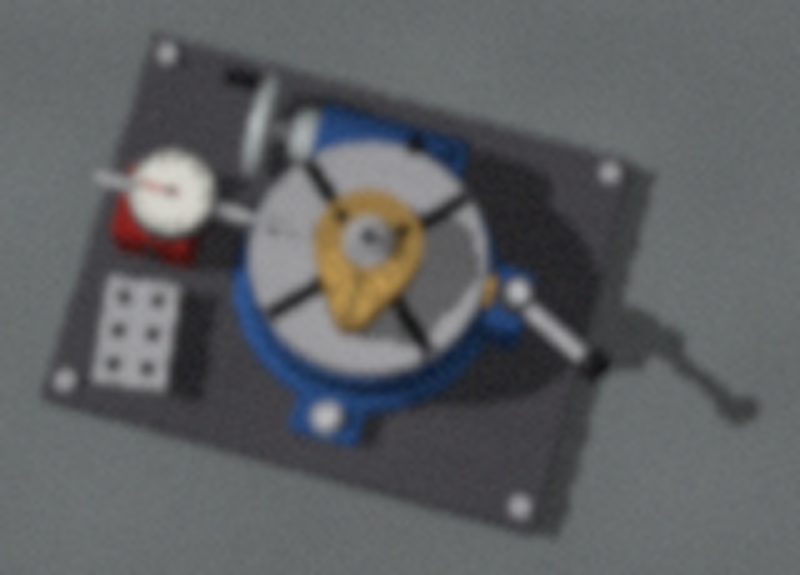

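View pics/scc.png

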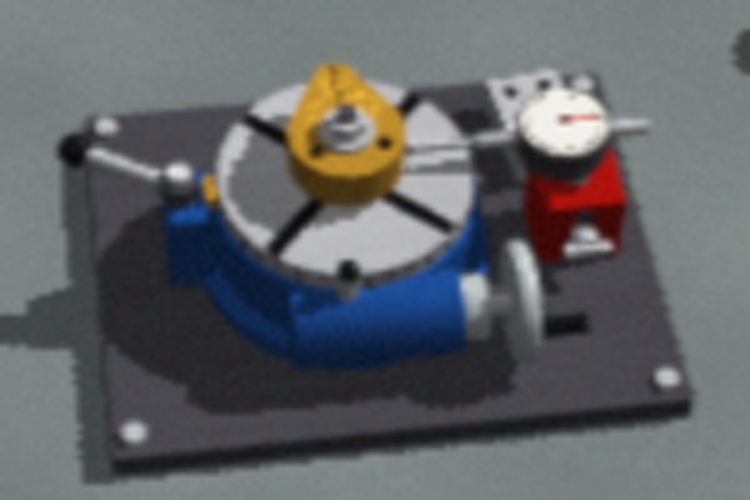

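The top crop (5x, offset 250,130) shows the gauge dial at (171,192), nut at (368,237), cam nose tip at about (340,330), lever pivot at (518,290) and knob at (597,363). The scene crop (offset 260,190) shows the dial at (562,118), nut at (347,122), nose at (332,66) and knob at (73,150). The nose points roughly along the plate's -x, so it needs about a 90° clockwise turn.

```bash
cat > h.py <<'E'
import numpy as np, cv2
from scipy.spatial.transform import Rotation as R
from scipy.optimize import least_squares
from bench import robot, eyes
def proj(n,P):
    i=eyes.camera_info(n); c=(np.atleast_2d(P)-i["origin"])@R.from_rotvec(i["rotation"]).as_matrix()
    c=c*[1,-1,-1]; p=c@i["mtx"].T; return p[:,:2]/p[:,2:]
def w(p,P): # plate->world
    P=np.atleast_2d(P); c,s=np.cos(p[2]),np.sin(p[2])
    return np.c_[p[0]+c*P[:,0]-s*P[:,1],p[1]+s*P[:,0]+c*P[:,1],P[:,2]]
E
python3 - <<'E'
from h import *
s5,c5=.07*np.sin(.5),.07*np.cos(.5)
T=[((171,192),(0,.136,.132)),((368,237),(0,0,.156)),((597,363),(-s5,-.104-c5,.106)),((368,257),(0,0,.1))]
S=[((562,118),(0,.136,.132)),((347,120),(0,0,.156)),((73,150),(-s5,-.104-c5,.106)),((346,180),(0,0,.1))]
f=lambda L,o:np.array([np.add(np.divide(np.add(u,.5),5)-.5,o) for u,_ in L])
ut,us=f(T,(250,130)),f(S,(260,190)); PT=[p for _,p in T]; PS=[p for _,p in S]
def nz(t): return (.059*np.sin(t),-.059*np.cos(t),.138)
nt,ns=f([((340,330),0)],(250,130)),f([((332,66),0)],(260,190))
def res(p): return np.r_[(proj("top",w(p,PT+[nz(p[3])]))-np.r_[ut,nt]).ravel(),(proj("scene",w(p,PS+[nz(p[3])]))-np.r_[us,ns]).ravel()]
best=min((least_squares(res,[.6,0,y,-1.5]) for y in np.arange(-3,3.2,.8)),key=lambda r:r.cost)
print(best.x,best.cost); print(best.fun.reshape(-1,2).round(1)); p=best.x; np.save("p.npy",p)
for n,P in dict(axis=(0,0,.1),nose=nz(p[3]),target=(0,.059,.138),pivot=(0,-.104,.1),knob=PT[2],knobend=(s5,-.104-c5,.106)).items(): print(n,w(p,P).round(4))
print(R.from_rotvec(robot.observe()["tcp_rot"]).as_matrix().round(3))
E
```

```text
[ 0.5636575  -0.03047511 -0.29317671 -1.59388847] 3.016780377584208
[[ 0.3  0.3]
 [ 0.5 -0.2]
 [-0.1  0.5]
 [ 0.4  0.1]
 [ 0.9 -0.6]
 [ 0.4  0.4]
 [ 0.1 -1. ]
 [ 0.5  0.9]
 [-0.  -0.9]
 [ 0.7 -0.2]]
axis [[ 0.5637 -0.0305  0.1   ]]
nose [[ 0.5076 -0.0121  0.138 ]]
target [[0.5807 0.026  0.138 ]]
pivot [[ 0.5336 -0.13    0.1   ]]
knob [[ 0.4837 -0.1791  0.106 ]]
knobend [[ 0.548  -0.1985  0.106 ]]
[[ 0.907  0.421 -0.001]
 [ 0.421 -0.907  0.002]
 [ 0.    -0.002 -1.   ]]
```

>>> play_rows:
  commands:
    - {"x": 0.046,"y": -0.039,"spin": -0.12}
    - {"x": 0.092,"y": -0.079,"spin": -0.24}
    - {"x": 0.139,"y": -0.118,"spin": -0.36}
    - {"x": 0.185,"y": -0.158,"spin": -0.48}
    - {"x": 0.231,"y": -0.197,"spin": -0.6}
    - {"x": 0.277,"y": -0.237,"spin": -0.72}
    - {"x": 0.323,"y": -0.276,"spin": -0.84}
    - {"x": 0.37,"y": -0.315,"spin": -0.96}
    - {"x": 0.416,"y": -0.355,"spin": -1.08}
    - {"x": 0.462,"y": -0.394,"spin": -1.2}
    - {"x": 0.462,"y": -0.394,"spin": -1.2}
  hand: 0.07

```text
invalid input at $.commands[0]: expected keys x, y, z, spin
```

>>> play_rows:
  commands:
    - {"spin": -0.17}
    - {"spin": -0.34}
    - {"spin": -0.51}
    - {"spin": -0.68}
    - {"spin": -0.85}
    - {"spin": -1.02}
    - {"spin": -1.19}
    - {"spin": -1.19}
    - {"spin": -1.19}

```text
invalid input at $.commands[0]: expected keys x, y, z, spin
```

```bash
cat >> h.py <<'E'
def goal(r,th,z=None): # shift in tool axes to put TCP at radius r, platter angle th, tool y tangential
    p=np.load("p.npy"); s=robot.observe(); M=R.from_rotvec(s["tcp_rot"]).as_matrix(); t=s["tcp_pos"]
    g=w(p,(r*np.sin(th),-r*np.cos(th),t[2] if z is None else z))[0]
    a=p[2]+th # tangential (ccw) direction angle in world
    e=np.arctan2(M[1,1],M[0,1])-a; e=(e+np.pi/2)%np.pi-np.pi/2
    return np.r_[M.T@(g-t),e].round(4)
E
python3 - <<'E'
from h import *
s=robot.observe(); print(s["time"],s["qpos"],s["tcp_pos"],s["ft_force"],s["finger_gap"]); print(goal(.05,-1.594,.129))
cv2.imwrite("pics/t1.png",cv2.resize(eyes.capture("top")[130:245,250:410],None,fx=5,fy=5,interpolation=2))
cv2.imwrite("pics/s1.png",cv2.resize(eyes.capture("scene")[150:290,240:410],None,fx=4,fy=4,interpolation=2))
E
```

```text
0.1 [-1.26209260e+00  2.21143058e-01  1.52754777e+00 -3.71978840e-05
  1.39468213e+00 -1.26121003e-01] [ 0.26307809 -0.56629667  0.22152222] [0.60340219 0.46763475 0.2523342 ] 0.08695829505513666
[ 0.4618 -0.3933  0.0933  0.7512]
```

View pics/s1.png

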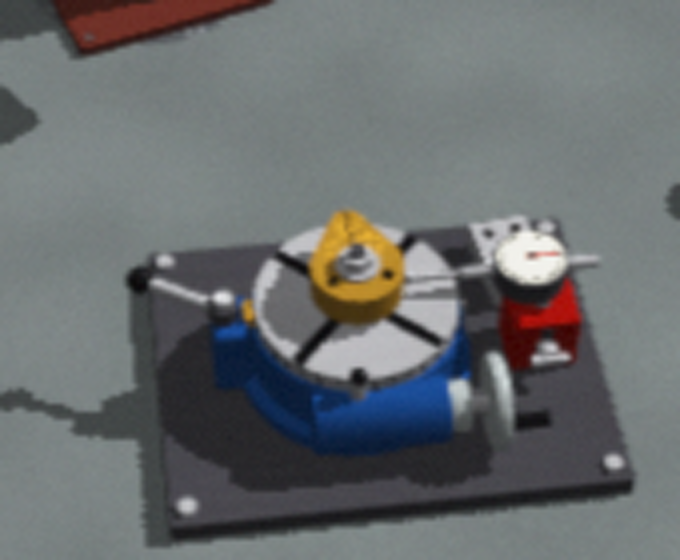

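The moves were refused because all four keys are required, and the picture shows the scene unchanged. I'm sending them again with all keys.

>>> play_rows:
  commands:
    - {"x": 0.046,"y": -0.039,"z": 0,"spin": -0.12}
    - {"x": 0.092,"y": -0.079,"z": 0,"spin": -0.24}
    - {"x": 0.139,"y": -0.118,"z": 0,"spin": -0.36}
    - {"x": 0.185,"y": -0.158,"z": 0,"spin": -0.48}
    - {"x": 0.231,"y": -0.197,"z": 0,"spin": -0.6}
    - {"x": 0.277,"y": -0.237,"z": 0,"spin": -0.72}
    - {"x": 0.323,"y": -0.276,"z": 0,"spin": -0.84}
    - {"x": 0.37,"y": -0.315,"z": 0,"spin": -0.96}
    - {"x": 0.416,"y": -0.355,"z": 0,"spin": -1.08}
    - {"x": 0.462,"y": -0.394,"z": 0,"spin": -1.2}
    - {"x": 0.462,"y": -0.394,"z": 0,"spin": -1.2}
  hand: 0.07

```text
time: 1.58
tcp_pos: [0.517, -0.0111, 0.2224]
tcp_rot: [-2.141, -2.298, -0.001]
ft_force: [0.2, -0.0, 0.3]
finger_gap: 0.0697
finger_force: 0.0
```

>>> play_rows:
  commands:
    - {"x": 0,"y": 0,"z": 0,"spin": -0.17}
    - {"x": 0,"y": 0,"z": 0,"spin": -0.34}
    - {"x": 0,"y": 0,"z": 0,"spin": -0.51}
    - {"x": 0,"y": 0,"z": 0,"spin": -0.68}
    - {"x": 0,"y": 0,"z": 0,"spin": -0.85}
    - {"x": 0,"y": 0,"z": 0,"spin": -1.02}
    - {"x": 0,"y": 0,"z": 0,"spin": -1.19}
    - {"x": 0,"y": 0,"z": 0,"spin": -1.19}
    - {"x": 0,"y": 0,"z": 0,"spin": -1.19}

```text
time: 2.7
tcp_pos: [0.5161, -0.0155, 0.2225]
tcp_rot: [-0.502, -3.101, 0.0]
ft_force: [-0.3, -0.0, 0.2]
finger_gap: 0.0701
finger_force: 0.0
```

```bash
python3 - <<'E'
from h import *
s=robot.observe(); print(s["time"],s["qpos"],s["tcp_pos"],s["ft_force"],s["finger_gap"]); print(goal(.05,-1.594,.129))
cv2.imwrite("pics/s2.png",cv2.resize(eyes.capture("scene")[150:290,240:410],None,fx=4,fy=4,interpolation=2))
E
```

```text
2.7 [-1.82762075e-01 -4.10522076e-02  1.80626239e+00 -1.62479033e-04
  1.37655656e+00 -1.43232900e+00] [ 0.5160831  -0.01550914  0.22246742] [-0.26164651 -0.04828065  0.24747317] 0.07006401941893213
[ 0.0001  0.0006  0.0935 -0.0048]
```

View pics/s2.png

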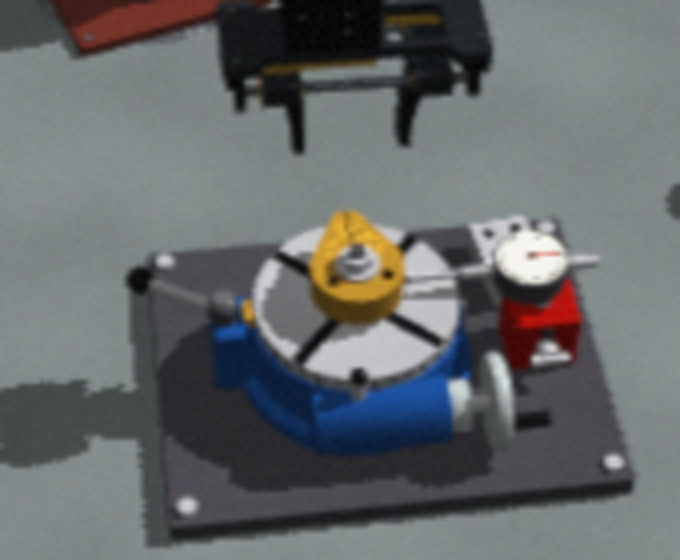

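The fingers straddle the nose, with fingertips at about (300,150) and (405,145). Next I descend and then follow the arc.

>>> play_rows:
  commands:
    - {"x": 0,"y": 0,"z": 0.03,"spin": 0}
    - {"x": 0,"y": 0,"z": 0.06,"spin": 0}
    - {"x": 0,"y": 0,"z": 0.08,"spin": 0}
    - {"x": 0,"y": 0,"z": 0.093,"spin": 0}
    - {"x": 0,"y": 0,"z": 0.093,"spin": 0}

```text
time: 3.38
tcp_pos: [0.5157, -0.0148, 0.1288]
tcp_rot: [-0.497, -3.1, -0.0]
ft_force: [-0.1, -0.0, -0.1]
finger_gap: 0.0698
finger_force: 0.0
```

>>> play_rows:
  commands:
    - {"x": 0,"y": 0,"z": 0,"spin": 0}
    - {"x": 0,"y": 0,"z": 0,"spin": 0}
    - {"x": 0,"y": 0,"z": 0,"spin": 0}
  hand: 0.05
  force: 5

```text
time: 3.75
tcp_pos: [0.5168, -0.015, 0.1303]
tcp_rot: [0.495, 3.101, -0.0]
ft_force: [-0.1, -0.8, -0.5]
finger_gap: 0.0523
finger_force: 0.0
```

```bash
python3 - <<'E'
from h import *
for f in np.linspace(0,.78,13)[1:]: print((.05*(np.cos(f)-1)).round(4),(.05*np.sin(f)).round(4),f.round(3))
print(goal(.05,-1.594,.129))
E
```

```text
-0.0001 0.0032 0.065
-0.0004 0.0065 0.13
-0.0009 0.0097 0.195
-0.0017 0.0129 0.26
-0.0026 0.016 0.325
-0.0038 0.019 0.39
-0.0051 0.022 0.455
-0.0066 0.0248 0.52
-0.0083 0.0276 0.585
-0.0102 0.0303 0.65
-0.0122 0.0328 0.715
-0.0145 0.0352 0.78
[ 0.0006 -0.0002  0.0013 -0.0004]
```

>>> play_rows:
  commands:
    - {"x": -0.0001,"y": 0.0032,"z": 0,"spin": 0.065}
    - {"x": -0.0004,"y": 0.0065,"z": 0,"spin": 0.13}
    - {"x": -0.0009,"y": 0.0097,"z": 0,"spin": 0.195}
    - {"x": -0.0017,"y": 0.0129,"z": 0,"spin": 0.26}
    - {"x": -0.0026,"y": 0.016,"z": 0,"spin": 0.325}
    - {"x": -0.0038,"y": 0.019,"z": 0,"spin": 0.39}
    - {"x": -0.0051,"y": 0.022,"z": 0,"spin": 0.455}
    - {"x": -0.0066,"y": 0.0248,"z": 0,"spin": 0.52}
    - {"x": -0.0083,"y": 0.0276,"z": 0,"spin": 0.585}
    - {"x": -0.0102,"y": 0.0303,"z": 0,"spin": 0.65}
    - {"x": -0.0122,"y": 0.0328,"z": 0,"spin": 0.715}
    - {"x": -0.0145,"y": 0.0352,"z": 0,"spin": 0.78}

```text
time: 5.25
tcp_pos: [0.5405, 0.0134, 0.1297]
tcp_rot: [-1.64, -2.679, 0.003]
ft_force: [-3.3, -2.3, 1.9]
finger_gap: 0.0501
finger_force: 1.8
```

>>> play_rows:
  commands:
    - {"x": -0.0001,"y": 0.0032,"z": 0,"spin": 0.065}
    - {"x": -0.0004,"y": 0.0065,"z": 0,"spin": 0.13}
    - {"x": -0.0009,"y": 0.0097,"z": 0,"spin": 0.195}
    - {"x": -0.0017,"y": 0.0129,"z": 0,"spin": 0.26}
    - {"x": -0.0026,"y": 0.016,"z": 0,"spin": 0.325}
    - {"x": -0.0038,"y": 0.019,"z": 0,"spin": 0.39}
    - {"x": -0.0051,"y": 0.022,"z": 0,"spin": 0.455}
    - {"x": -0.0066,"y": 0.0248,"z": 0,"spin": 0.52}
    - {"x": -0.0083,"y": 0.0276,"z": 0,"spin": 0.585}
    - {"x": -0.0102,"y": 0.0303,"z": 0,"spin": 0.65}
    - {"x": -0.0122,"y": 0.0328,"z": 0,"spin": 0.715}
    - {"x": -0.0122,"y": 0.0328,"z": 0,"spin": 0.715}

```text
time: 6.75
tcp_pos: [0.5744, 0.0184, 0.1293]
tcp_rot: [-2.471, -1.936, 0.004]
ft_force: [-5.0, 0.7, 2.0]
finger_gap: 0.0496
finger_force: 2.3
```

```bash
python3 - <<'E'
from h import *
s=robot.observe(); print(s["time"],s["qpos"].round(2) ,s["tcp_pos"],s["ft_force"],s["finger_gap"]); print(goal(.05,-np.pi,.129))
cv2.imwrite("pics/s3.png",cv2.resize(eyes.capture("scene")[130:280,260:410],None,fx=4,fy=4,interpolation=2))
E
```

```text
6.75 [-0.11  0.19  1.75  0.    1.21  0.14] [0.57441005 0.01844225 0.12932656] [-5.03968522  0.6757868   1.99090092] 0.0496358272550042
[-0.0001  0.0038  0.0003  0.0514]
```

View pics/s3.png

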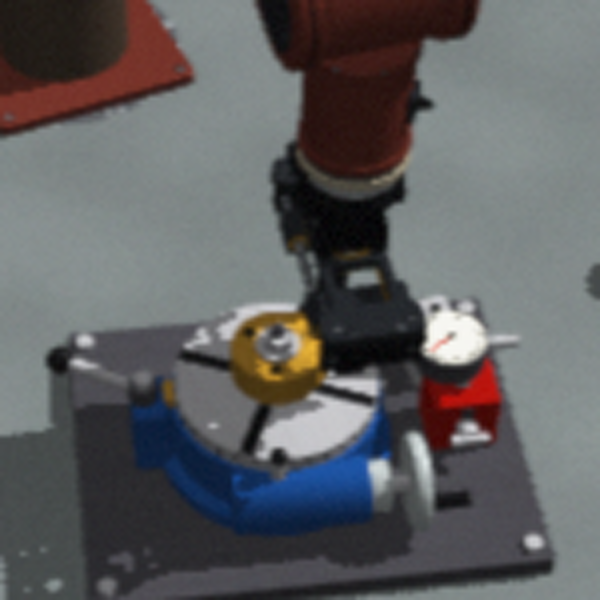

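The cam has followed to near the plunger and the needle has turned most of the way. Next I finish the arc and close gently to centre the nose.

>>> play_rows:
  commands:
    - {"x": 0,"y": 0.002,"z": 0,"spin": 0.025}
    - {"x": 0,"y": 0.0037,"z": 0,"spin": 0.05}
    - {"x": 0,"y": 0.0037,"z": 0,"spin": 0.05}

```text
time: 7.18
tcp_pos: [0.5773, 0.0179, 0.1292]
tcp_rot: [-2.517, -1.873, 0.005]
ft_force: [-7.7, 1.8, 4.9]
finger_gap: 0.0498
finger_force: 3.9
```

>>> play_rows:
  commands:
    - {"x": 0,"y": 0,"z": 0,"spin": 0}
    - {"x": 0,"y": 0,"z": 0,"spin": 0}
    - {"x": 0,"y": 0,"z": 0,"spin": 0}
    - {"x": 0,"y": 0,"z": 0,"spin": 0}
    - {"x": 0,"y": 0,"z": 0,"spin": 0}
    - {"x": 0,"y": 0,"z": 0,"spin": 0}
  hand: 0.03
  force: 12

```text
time: 7.92
tcp_pos: [0.5776, 0.022, 0.1293]
tcp_rot: [-2.513, -1.871, -0.002]
ft_force: [-5.8, 15.4, 4.8]
finger_gap: 0.0301
finger_force: 9.2
```

```bash
python3 - <<'E'
from h import *
s=robot.observe(); print(s["time"],s["tcp_pos"],s["ft_force"],s["finger_gap"],s["finger_force"]); print(goal(.05,-np.pi,.129))
E
```

```text
7.925 [0.57756796 0.02197841 0.12932131] [-5.82028573 15.42989744  4.7708049 ] 0.030116875830125428 9.220481151714921
[-0.0042  0.0018  0.0003  0.0025]
```

>>> play_rows:
  commands:
    - {"x": 0,"y": 0.001,"z": 0,"spin": 0}
    - {"x": 0,"y": 0.002,"z": 0,"spin": 0}
    - {"x": 0,"y": 0.0025,"z": 0,"spin": 0}
    - {"x": 0,"y": 0.0025,"z": 0,"spin": 0}
    - {"x": 0,"y": 0.0025,"z": 0,"spin": 0}
    - {"x": 0,"y": 0.0025,"z": 0,"spin": 0}

```text
time: 8.68
tcp_pos: [0.5805, 0.022, 0.1294]
tcp_rot: [-2.513, -1.871, -0.005]
ft_force: [-3.5, 17.0, 2.7]
finger_gap: 0.0301
finger_force: 8.0
```

```bash
python3 - <<'E'
from h import *
s=robot.observe(); print(s["time"],s["tcp_pos"],s["ft_force"],s["finger_gap"],s["finger_force"]); print(goal(.05,-np.pi,.129))
E
```

```text
8.675 [0.58047808 0.0220464  0.12941631] [-3.54797326 16.98868451  2.70004506] 0.03006878406845972 7.965304926037788
[-0.0051 -0.0009  0.0004  0.0026]
```

>>> play_rows:
  commands:
    - {"x": 0,"y": 0,"z": 0,"spin": 0}
    - {"x": 0,"y": 0,"z": 0,"spin": 0}
    - {"x": 0,"y": 0,"z": 0,"spin": 0}
    - {"x": 0,"y": 0,"z": 0,"spin": 0}
    - {"x": 0,"y": 0,"z": 0,"spin": 0}
    - {"x": 0,"y": 0,"z": 0,"spin": 0}
  hand: 0.06

```text
time: 9.43
tcp_pos: [0.5819, 0.0163, 0.1296]
tcp_rot: [2.52, 1.875, 0.0]
ft_force: [0.3, 0.7, 0.7]
finger_gap: 0.0595
finger_force: 0.0
```

>>> play_rows:
  commands:
    - {"x": 0,"y": 0,"z": -0.03,"spin": 0}
    - {"x": 0,"y": 0,"z": -0.08,"spin": 0}
    - {"x": 0,"y": 0,"z": -0.12,"spin": 0}
    - {"x": 0,"y": 0,"z": -0.12,"spin": 0}

```text
time: 9.93
tcp_pos: [0.5842, 0.0162, 0.2544]
tcp_rot: [2.516, 1.872, 0.01]
ft_force: [0.5, -0.3, 0.9]
finger_gap: 0.0599
finger_force: 0.0
```

```bash
python3 - <<'E'
from h import *
s=robot.observe(); print(s["time"],s["tcp_pos"],s["ft_force"]); print(goal(.05,-np.pi))
M=R.from_rotvec(s["tcp_rot"]).as_matrix();p=np.load("p.npy")
print(M.round(3)); k=w(p,(-.0336,-.1654,.106))[0]; print(k, M.T@(k-s["tcp_pos"]))
E
```

```text
9.925 [0.58424994 0.01622152 0.2543825 ] [ 0.47001873 -0.29771556  0.85747743]
[-0.0006 -0.0062 -0.0001  0.0021]
[[ 0.287  0.958  0.008]
 [ 0.958 -0.287 -0.001]
 [ 0.001  0.008 -1.   ]]
[ 0.48369144 -0.17910738  0.106     ] [-0.21618981 -0.04149175  0.14772662]
```

>>> play_rows:
  commands:
    - {"x": -0.05,"y": -0.01,"z": 0,"spin": 0}
    - {"x": -0.1,"y": -0.02,"z": 0,"spin": 0}
    - {"x": -0.15,"y": -0.03,"z": 0,"spin": 0}
    - {"x": -0.2,"y": -0.04,"z": 0,"spin": 0}
    - {"x": -0.216,"y": -0.041,"z": 0,"spin": 0}
    - {"x": -0.216,"y": -0.041,"z": 0,"spin": 0}
    - {"x": -0.216,"y": -0.041,"z": 0,"spin": 0}
  hand: 0.045

```text
time: 10.8
tcp_pos: [0.4809, -0.1776, 0.2491]
tcp_rot: [-2.519, -1.876, -0.001]
ft_force: [0.1, 0.6, 0.1]
finger_gap: 0.0449
finger_force: 0.0
```

```bash
python3 - <<'E'
from h import *
s=robot.observe(); M=R.from_rotvec(s["tcp_rot"]).as_matrix();p=np.load("p.npy")
k=w(p,(-.0336,-.1654,.09))[0]; print(s["time"],M.T@(k-s["tcp_pos"]),s["finger_gap"])
a=cv2.resize(eyes.capture("top")[140:220,260:370],None,fx=5,fy=5,interpolation=2)
b=cv2.resize(eyes.capture("scene")[195:260,290:400],None,fx=5,fy=5,interpolation=2)
im=np.vstack([a[:400],b[:200]])if 0 else np.vstack([a,b])
cv2.imwrite("pics/m4.png",cv2.resize(im,(455,600)) if 0 else im[:600])
print("pred nose top",(proj("top",w(p,(0,.059,.138)))-[260,140])*5+2,"scene",(proj("scene",w(p,(0,.059,.138)))-[290,195])*5+2+[0,400])
E
```

```text
10.8 [-0.0008176   0.00315365  0.15910988] 0.04487945414888215
pred nose top [[233.94552681 170.4119538 ]] scene [[292.17808016 500.30475981]]
```

View pics/m4.png

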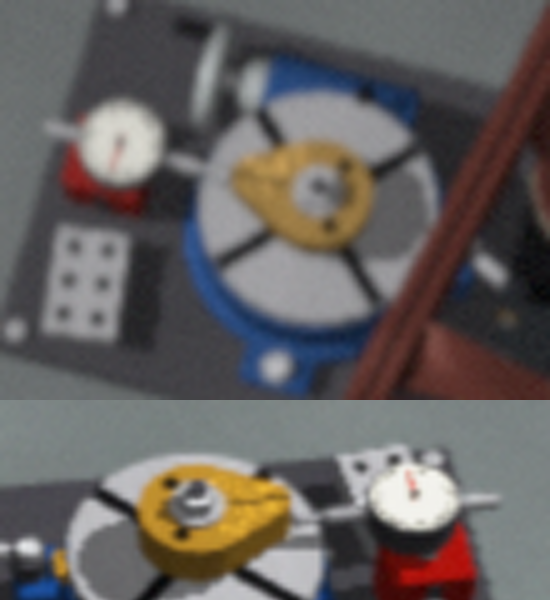

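The nose tip is at about (233,174) in the top part, predicted (234,170), and about (291,503) in the scene part, predicted (292,500). So it is close; I'll check the angle by fitting the silhouette.

```bash
cat > sil.py <<'E'
from h import *
p=np.load("p.npy"); K=8
a=np.linspace(0,2*np.pi,120)
def hull(n,th,d):
    o=np.r_[np.c_[.036*np.cos(a),.036*np.sin(a)],np.c_[.046+.013*np.cos(a),.013*np.sin(a)]]
    c,s=np.cos(th-np.pi/2),np.sin(th-np.pi/2); o=o@np.array([[c,s],[-s,c]])
    P=np.r_[np.c_[o,np.full(240,.11)],np.c_[o,np.full(240,.138)]]
    return cv2.convexHull((((proj(n,w(p,P))+d)+.5)*K-.5).astype(np.float32))
def run(n,th0):
    im=eyes.capture(n); c=proj(n,w(p,(0,0,.138)))[0].astype(int); x0,y0=c-30
    h=cv2.cvtColor(cv2.resize(im[y0:y0+60,x0:x0+60],None,fx=K,fy=K,interpolation=2),cv2.COLOR_BGR2HSV)
    m=cv2.inRange(h,(12,110,50),(32,255,255)); m=cv2.morphologyEx(m,cv2.MORPH_CLOSE,np.ones((5,5)))
    nn=cv2.findContours(m,0,2)[0]; b=max(nn,key=cv2.contourArea); m[:]=0; cv2.drawContours(m,[b],-1,255,-1)
    best=[]
    for th in th0+np.arange(-.2,.201,.02):
        for dx in np.arange(-1.5,1.6,.5):
            for dy in np.arange(-1.5,1.6,.5):
                q=np.zeros_like(m); cv2.fillConvexPoly(q,np.round(hull(n,th,(dx,dy))-np.array([x0,y0])*K).astype(int),255)
                best.append(((q&m).sum()/(q|m).sum(),round(th-th0,3),dx,dy))
    best.sort(reverse=True); print(n,best[:4])
for n in("top","scene"): run(n,-np.pi)
print(robot.observe()["time"])
E
python3 sil.py
```

```text
top [(np.float64(0.8523298638911129), np.float64(-0.12), np.float64(-0.5), np.float64(0.0)), (np.float64(0.8519112365315546), np.float64(-0.14), np.float64(-0.5), np.float64(0.0)), (np.float64(0.8514287542798631), np.float64(-0.1), np.float64(-0.5), np.float64(0.0)), (np.float64(0.8511988716502116), np.float64(-0.14), np.float64(-0.5), np.float64(0.5))]
scene [(np.float64(0.9363109332897852), np.float64(0.08), np.float64(0.0), np.float64(-0.5)), (np.float64(0.9361800566078815), np.float64(0.1), np.float64(0.0), np.float64(-0.5)), (np.float64(0.9359644822138694), np.float64(0.12), np.float64(0.0), np.float64(-0.5)), (np.float64(0.9348975365162415), np.float64(0.14), np.float64(0.0), np.float64(-0.5))]
11.0
```

```bash
python3 - <<'E'
s=open("sil.py").read()
s=s.replace("    best=[]\n","""    N=np.r_[np.c_[.0185*np.cos(a),.0185*np.sin(a),0*a+.138],np.c_[.0185*np.cos(a),.0185*np.sin(a),0*a+.156]]
    ex=np.full_like(m,255); cv2.fillConvexPoly(ex,np.round(cv2.convexHull((((proj(n,w(p,N)))+.5)*K-.5-np.array([x0,y0])*K).astype(np.float32))).astype(int),0)
    best=[]; m&=ex; print(m.sum()/255/64)
""").replace("255)\n                best","255); q&=ex\n                best").replace("(12,110,50)","(10,90,40)").replace("for n in","if 1:\n  for n in")
s=s.replace("def run(n,th0):\n    im=eyes.capture(n)","def run(n,th0,f=None):\n    im=eyes.capture(n) if f is None else cv2.imread(f)")
s+="\nrun('top',-1.594,'pics/top0.png');run('scene',-1.594,'pics/scene0.png')\n"
open("sil.py","w").write(s)
E
python3 sil.py | sed 's/np.float64//g'
```

```text
331.453125
top [((0.8705018055036733), (-0.08), (-0.5), (0.0)), ((0.8693992698307335), (-0.06), (-0.5), (-0.5)), ((0.8693598508390304), (0.02), (0.0), (-0.5)), ((0.8692569248631614), (-0.04), (-0.5), (-0.5))]
418.078125
scene [((0.942054809165746), (0.08), (0.0), (-0.5)), ((0.9407829181494662), (0.06), (0.0), (-0.5)), ((0.9402926620856624), (0.1), (0.0), (-0.5)), ((0.9391855783960953), (0.12), (0.0), (-0.5))]
11.1
325.140625
top [((0.8798043925875085), (-0.04), (0.0), (0.0)), ((0.8795010288065843), (-0.02), (0.0), (-0.5)), ((0.8791368754548957), (-0.06), (0.0), (0.0)), ((0.8788567020911896), (-0.02), (0.0), (0.0))]
380.8125Traceback (most recent call last):
  File "sil.py", line 27, in <module>
    run('top',-1.594,'pics/top0.png');run('scene',-1.594,'pics/scene0.png')
                                      ~~~^^^^^^^^^^^^^^^^^^^^^^^^^^^^^^^^^^
  File "sil.py", line 20, in run
    q=np.zeros_like(m); cv2.fillConvexPoly(q,np.round(hull(n,th,(dx,dy))-np.array([x0,y0])*K).astype(int),255); q&=ex
                                                      ~~~~^^^^^^^^^^^^^^
  File "sil.py", line 8, in hull
    return cv2.convexHull((((proj(n,w(p,P))+d)+.5)*K-.5).astype(np.float32))
                             ~~~~^^^^^^^^^^
  File "h.py", line 6, in proj
    i=eyes.camera_info(n); c=(np.atleast_2d(P)-i["origin"])@R.from_rotvec(i["rotation"]).as_matrix()
ValueError: time passes only in moves, steps and waits
```

```bash
cat > needle.py <<'E'
from h import *
p=np.load("p.npy")
for n in("top","scene"):
    im=eyes.capture(n).astype(float); c=proj(n,w(p,(0,.136,.132)))[0]
    J=(proj(n,w(p,[(.001,.136,.132),(0,.137,.132)]))-c).T*1000
    r=7; x0,y0=c.round().astype(int); sub=im[y0-r:y0+r+1,x0-r:x0+r+1]
    red=np.clip(sub[...,2]-sub[...,:2].mean(2)-25,0,None)
    yy,xx=np.mgrid[-r:r+1,-r:r+1]; q=np.c_[xx.ravel()+x0-c[0],yy.ravel()+y0-c[1]]@np.linalg.inv(J).T
    ok=np.hypot(*q.T)<.024; wt=red.ravel()*ok; m=wt@q/wt.sum(); C=(q-m).T@((q-m)*wt[:,None])/wt.sum()
    v=np.linalg.eigh(C)[1][:,1]; v*=np.sign(v@m)
    A=lambda v:(90-np.degrees(np.arctan2(v[1],v[0])))%360
    print(n,"centroid mm",(m*1000).round(1),"PCA cw deg",A(v).round(1),"centroid deg",A(m).round(1),"mm",(A(v)/12).round(2))
print(robot.observe()["time"])
E
python3 needle.py
```

```text
top centroid mm [-7.   1.9] PCA cw deg 253.9 centroid deg 285.0 mm 21.16
scene centroid mm [-11.3  -0. ] PCA cw deg 266.7 centroid deg 270.0 mm 22.23
11.2
```

>>> play_rows:
  commands:
    - {"x": -0.001,"y": 0.003,"z": 0.04,"spin": 0}
    - {"x": -0.001,"y": 0.003,"z": 0.09,"spin": 0}
    - {"x": -0.001,"y": 0.003,"z": 0.12,"spin": 0}
    - {"x": -0.001,"y": 0.003,"z": 0.145,"spin": 0}
    - {"x": -0.001,"y": 0.003,"z": 0.157,"spin": 0}
    - {"x": -0.001,"y": 0.003,"z": 0.157,"spin": 0}
    - {"x": -0.001,"y": 0.003,"z": 0.157,"spin": 0}

```text
time: 12.08
tcp_pos: [0.484, -0.1809, 0.0938]
tcp_rot: [2.519, 1.875, 0.001]
ft_force: [0.0, -0.2, 0.7]
finger_gap: 0.0451
finger_force: 0.0
```

>>> play_rows:
  commands:
    - {"x": 0,"y": 0,"z": 0,"spin": 0}
    - {"x": 0,"y": 0,"z": 0,"spin": 0}
    - {"x": 0,"y": 0,"z": 0,"spin": 0}
  hand: 0.032

```text
time: 12.45
tcp_pos: [0.4833, -0.1805, 0.0929]
tcp_rot: [2.52, 1.876, 0.0]
ft_force: [0.8, -0.3, -0.6]
finger_gap: 0.0326
finger_force: 0.0
```

```bash
python3 - <<'E'
from h import *
s=robot.observe(); M=R.from_rotvec(s["tcp_rot"]).as_matrix();p=np.load("p.npy"); print(s["time"],s["tcp_pos"],s["ft_force"],s["finger_gap"])
for a in np.linspace(-.5,.5,11):
    k=w(p,(.07*np.sin(a),-.104-.07*np.cos(a),.091))[0]; print((M.T@(k-s["tcp_pos"])).round(4))
E
```

```text
12.45 [ 0.48333971 -0.18052303  0.09292437] [ 0.77121237 -0.26451104 -0.6195199 ] 0.0325597787277781
[ 0.0014 -0.      0.0019]
[-0.0016  0.0063  0.0019]
[-0.004   0.0128  0.0019]
[-0.0058  0.0196  0.0019]
[-0.0069  0.0265  0.0019]
[-0.0072  0.0335  0.0019]
[-0.0069  0.0405  0.002 ]
[-0.0059  0.0474  0.002 ]
[-0.0041  0.0542  0.002 ]
[-0.0017  0.0608  0.002 ]
[0.0013 0.0671 0.002 ]
```

>>> play_rows:
  commands:
    - {"x": -0.001,"y": 0.007,"z": 0.001,"spin": 0}
    - {"x": -0.003,"y": 0.014,"z": 0.001,"spin": 0}
    - {"x": -0.005,"y": 0.021,"z": 0.001,"spin": 0}
    - {"x": -0.006,"y": 0.028,"z": 0.001,"spin": 0}
    - {"x": -0.007,"y": 0.035,"z": 0.001,"spin": 0}
    - {"x": -0.007,"y": 0.042,"z": 0.001,"spin": 0}
    - {"x": -0.006,"y": 0.049,"z": 0.001,"spin": 0}
    - {"x": -0.005,"y": 0.056,"z": 0.001,"spin": 0}
    - {"x": -0.003,"y": 0.063,"z": 0.001,"spin": 0}
    - {"x": -0.001,"y": 0.07,"z": 0.001,"spin": 0}
    - {"x": 0,"y": 0.074,"z": 0.001,"spin": 0}
    - {"x": 0,"y": 0.074,"z": 0.001,"spin": 0}

```text
time: 13.95
tcp_pos: [0.5521, -0.2016, 0.0908]
tcp_rot: [-2.517, -1.874, 0.006]
ft_force: [-10.0, -1.3, 3.3]
finger_gap: 0.0323
finger_force: 4.8
```

```bash
python3 - <<'E'
from h import *
s=robot.observe(); M=R.from_rotvec(s["tcp_rot"]).as_matrix();p=np.load("p.npy"); print(s["time"],s["tcp_pos"],s["ft_force"],s["finger_gap"],s["finger_force"])
k=w(p,(.0336,-.104-.0614,.091))[0]; print((M.T@(k-s["tcp_pos"])).round(4), M.T@s["ft_force"])
E
```

```text
13.95 [ 0.55209287 -0.20162008  0.09079676] [-9.98999575 -1.31227428  3.26929388] 0.03232560869013398 4.77702721953392
[ 0.0018 -0.0048 -0.0002] [-4.12177795 -9.21298071 -3.21594378]
```

>>> play_rows:
  commands:
    - {"x": 0,"y": 0.002,"z": 0,"spin": 0}
    - {"x": 0,"y": 0.004,"z": 0,"spin": 0}
    - {"x": 0,"y": 0.006,"z": 0,"spin": 0}
    - {"x": 0,"y": 0.006,"z": 0,"spin": 0}
    - {"x": 0,"y": 0.006,"z": 0,"spin": 0}

```text
time: 14.58
tcp_pos: [0.5539, -0.2022, 0.0903]
tcp_rot: [-2.51, -1.87, 0.014]
ft_force: [-24.8, 2.2, 13.2]
finger_gap: 0.0351
finger_force: 12.0
```

>>> play_rows:
  commands:
    - {"x": 0,"y": -0.004,"z": 0,"spin": 0}
    - {"x": 0,"y": -0.01,"z": 0,"spin": 0}
    - {"x": 0,"y": -0.01,"z": 0,"spin": 0}
    - {"x": 0,"y": -0.01,"z": 0,"spin": 0}
  hand: 0.06

```text
time: 15.08
tcp_pos: [0.5508, -0.2005, 0.0918]
tcp_rot: [2.519, 1.875, 0.001]
ft_force: [-0.5, -0.2, -0.6]
finger_gap: 0.0589
finger_force: 0.0
```

>>> play_rows:
  commands:
    - {"x": 0,"y": 0,"z": -0.05,"spin": 0}
    - {"x": -0.05,"y": 0,"z": -0.1,"spin": 0}
    - {"x": -0.1,"y": 0,"z": -0.15,"spin": 0}
    - {"x": -0.15,"y": 0,"z": -0.15,"spin": 0}
    - {"x": -0.2,"y": 0,"z": -0.15,"spin": 0}
    - {"x": -0.2,"y": 0,"z": -0.15,"spin": 0}
    - {"x": -0.2,"y": 0,"z": -0.15,"spin": 0}

```text
time: 15.95
tcp_pos: [0.4929, -0.3918, 0.2412]
tcp_rot: [-2.52, -1.875, -0.001]
ft_force: [-0.1, 0.1, 0.4]
finger_gap: 0.0601
finger_force: 0.0
```

```bash
sed -i '/^run(.top/d' sil.py; python3 sil.py | sed 's/np.float64//g'; python3 needle.py; python3 - <<'E'
from h import *
s=robot.observe(); p=np.load("p.npy"); print(s["tcp_pos"],s["ft_force"])
a=cv2.resize(eyes.capture("top")[140:225,260:390],None,fx=5,fy=5,interpolation=2)
b=cv2.resize(eyes.capture("scene")[195:230,262:392],None,fx=5,fy=5,interpolation=2)
cv2.imwrite("pics/m5.png",np.vstack([a,b]))
for q in(.8,.9,1.0):
    P=w(p,(.07*np.sin(q-.5),-.104-.07*np.cos(q-.5),.106)); print(q,(proj("top",P)-[260,140])*5+2,(proj("scene",P)-[262,195])*5+2+[0,425])
E
```

```text
331.046875
top [((0.8701212423185517), (-0.08), (-0.5), (0.0)), ((0.8697944778908034), (-0.06), (-0.5), (-0.5)), ((0.869651823878491), (-0.04), (-0.5), (-0.5)), ((0.8691371359727473), (-0.1), (-0.5), (0.0))]
417.828125
scene [((0.9411387443882278), (0.08), (0.0), (-0.5)), ((0.9395923013981287), (0.06), (0.0), (-0.5)), ((0.9391706709378893), (0.1), (0.0), (-0.5)), ((0.9377181112456378), (0.12), (0.0), (-0.5))]
16.05
top centroid mm [-12.1   2.4] PCA cw deg 273.6 centroid deg 281.3 mm 22.8
scene centroid mm [-11.   0.] PCA cw deg 266.4 centroid deg 270.1 mm 22.2
16.15
[ 0.4934747  -0.39080106  0.24148139] [ 0.01246812 -0.03868894  0.23802998]
0.8 [[573.93265147 241.16547265]] [[ 62.5196047  622.25306756]]
0.9 [[572.81940405 231.05465986]] [[ 67.19950389 630.18384638]]
1.0 [[570.6789357  221.09719752]] [[ 72.94733448 637.70693548]]
```

View pics/m5.png

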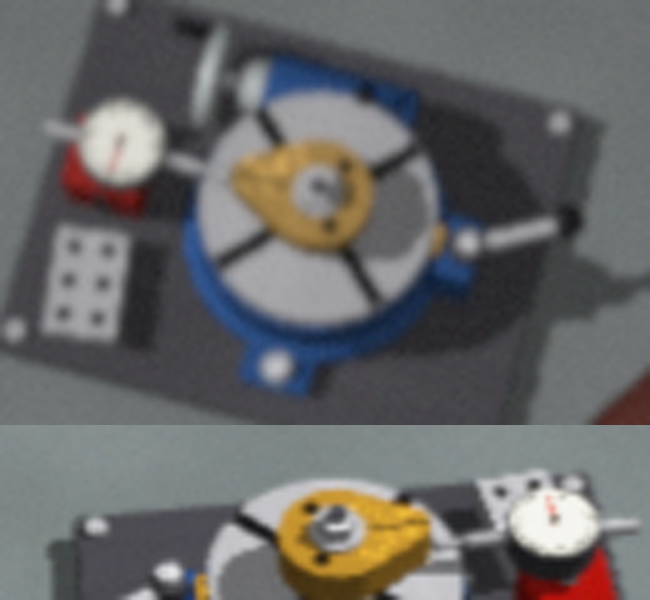

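The knob is at (570,220), which is the predicted position at the stop (571,221). The nose has not moved and the gauge reads about 22.5 mm, so I'm handing in.

```bash
python3 -c "
from bench import job
print(job.finish_job())"
```

```text
the job is handed in; nothing more can be done
None
```

I turned the cam until its nose stood on the plunger, with the gauge at about 22.5 mm as read from the cameras (good to perhaps 1 mm), swung the clamp lever to its stop without moving the cam, and handed the job in clear of everything; no verdict came back.

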